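# Hold the bedside radio's selector at its third click

### The job

Put the bedside radio into pairing: first turn its black selector knob back anticlockwise as far as it goes (off, pointer to the first white dot), then turn it clockwise and count the clicks to the third stop, the blue dot, without running on to the fourth stop, the red dot. The third stop is spring-loaded and slips back if let go, so finish the program while still gripping the knob and holding it at the third stop. Leave the vase and the mug where they are.

Things in the scene. Friction and masses are not known exactly. Their poses are not given: they have to be found in the camera images.
- radio: Dark wooden bedside radio, a box 120 (x) by 200 (y) by 75 mm high, grey grille on its front (-x) face, fixed in place. Origin: centre of its underside, on the furniture top; x from front to back, z up. On its flat top: a dark display strip on the +y half, the selector on the -y half (axis at x = -12, y = -42 mm), a thin folded aerial, look only, along the rear edge.
- selector_base: The selector: a brass disc 58 mm across, 3 mm thick, on the radio's top, with the knob turning on it. Origin on the knob's axis, level with the radio's top. Frame fixed to the radio: x to the first dot (off), z up. Five flush dots at 37 mm from the axis mark the stops, clockwise from x, every 0.42 rad: white (off), white (first), white (second), larger blue (third), red (fourth).
- selector_grip (a point): Grip point of the knob, on its vertical axis, 23.5 mm above the radio's top (98.5 mm above the furniture top), 12 mm below the knob's top. The knob is a black bar with flat sides, 42 x 12 mm, on a round skirt 44 mm across whose top is 9.5 mm above the radio's top. x along the bar to the end with the white pointer line, z up; turns with the knob. Grip across the 12 mm, from above.
- selector (a joint): Knob angle, rad: 0 = off (hard end stop), grows clockwise seen from above to a hard end at 1.68. Click stops every 0.42: first 0.42, second 0.84, third 1.26, fourth 1.68. Starts at rest at the first or second. A click takes about 0.13 N m, then it snaps on into the next stop. Beyond 0.97 a spring adds about 0.18 N m back: let go at third or fourth it returns to the second. A 60 N grip holds it.
- vase: Bystander: a round mint-green ribbed vase with flowers, 108 mm across, 122 mm high to its mouth, about 215 mm with the flowers, loose. Origin: centre of its underside, z up.
- mug: Bystander: a white mug, 80 mm across, 90 mm high, handle at its +y side, loose. Origin: centre of its underside, z up.
Things that resemble listed ones, but are neither listed nor needed, are in the scene too. Of the things like the radio, leave any that is orange, pink or turquoise; of the rest the larger one is meant.

How it is judged:
On the way:
1. the selector is turned back to its anticlockwise end stop (value of joint selector below 0.12 rad), for 0.1 s.
At the end, for the whole second after the job is handed in: The selector knob rests at the third stop (1.26 rad, within 0.14 rad), still, with the gripper's fingers pressing on the knob with more than 1 N (value of joint selector between 1.12 and 1.4 rad and velocity of joint selector between -0.2 and 0.2 rad/s and contact force between the fingers and selector_base above 1 N); the arm keeps its last pose, push and grip.
It fails at once if the knob is turned on past the third stop towards the fourth (value of joint selector above 1.52 rad).
It fails at once if the vase is pushed more than 20 mm (distance of vase from where it was at the start of the episode above 0.02 m).
It fails at once if the mug is pushed more than 20 mm (distance of mug from where it was at the start of the episode above 0.02 m).
It also fails if it takes over 38 s, if anything falls off the work surface, if the arm or the gripper's body presses on something with over 40 N, if the wrist force passes 120 N, or if a joint passes its speed limit or range.

### The arm

A 6-joint arm with a two-finger parallel gripper is mounted at the origin on the work surface. World frame = base frame: x ahead of the robot, y to its left, z up, the work surface at z = 0. Lengths are in m, angles in rad, forces in N, time in s.
With the tool pointing down it reaches from about 0.35 to 1 m from the base axis. Payload 7.1 kg.
Tool frame: the origin (TCP) lies at the very end of the fingers, on their centre line; the grasp point (between the pads) lies 19 mm behind it; z points along the fingers, y is the line along which they close (so a half turn about z gives the same grasp; the last joint's range is limited). The gripper opens to 85 mm and grips with 20 to 120 N. Pads are 22 mm wide; open, the fingers measure 114 mm over their backs; the gripper's body (76 mm by 85 mm) begins 54 mm behind the grasp point. The pads swing forward as they close: fully open they stand 13 mm farther back than shut.
Start: joints at [-1.137, 0.423, 1.63, -0, 1.089, -0.019], TCP at [0.273, -0.562, 0.231] pointing down, gripper open.
Joint ranges: [-3, 3], [-0.9, 2.11], [0.09, 2.58], [-1.31, 4.45], [0.11, 2.69], [-2.54, 2.54]. Speed limits (rad/s): [2.39, 2.39, 3.01, 3.14, 3.14, 3.14].

### API

Orientations are given as a 3x3 rotation matrix whose columns are the frame's x, y, z axes.
In Python, from plant import ctrl gives the robot as it stands. The module is installed in compiled form; this text tells all that it offers.
- The arm moves only by the tool apply_moves, never from a script. Its argument "steps" is a list of rows, each an object of numbers: "x", "y", "z": the shift along the world's x, y, z each as a share of 40 mm, from -1 to 1; "yaw": the turn about the world's z as a share of 0.08 rad, from -1 to 1; "jaw": the finger opening in mm, from 0 to 85.4. In form: [{"x": .., "y": .., "z": .., "yaw": .., "jaw": ..}, ...]. A call has 1 to 8 rows; each row shifts and turns the commanded pose from where the row before left it; what a row does not reach is not made up. A row lasts 1/12 s, in which the tool goes at most 41.7 mm and 7.16 degrees, less where a joint would pass 70% of its speed; a pose out of reach is approached as far as the arm can. A call with a number of a shift or a turn outside -1 to 1 is refused whole. A call with a gripper value outside its range is refused whole. The fingers move at their own pace and stop on an object; "grip_force" is the grip in N (left out, the last holds). Time passes only in rows, so rows that do not move let the fingers close. It gives the time, the measured TCP pose, the force, the opening and the grip force at its end, in the units of the state.
- ctrl.sense(): the state, without advancing time (a new reading comes with each control period).
- ctrl.camera(name): name is "side" or "top"; returns the picture (480x640x3 uint8, blue, green, red); there is no depth.
- ctrl.camera_info(name): a dict with "K" (3x3 intrinsics, pixels), "extrinsics" (4x4, takes a point from camera to world coordinates). Camera axes: x right, y down, z forward; pixel columns grow to the right and rows downward; lengths in m; the calibration is good to about 2 mm. A picture is of the moment at which its call begins. camera_info takes no time and is no camera call.
- ctrl.finish_job(): hands the job in; it is judged then, once.
The state is a dict: "time_s": time; "joint_pos": joint angles; "qvel": joint speeds; "effort": joint torques, N m; "ee_pos": TCP position; "ee_rot": TCP orientation; "ft_force": force on the tool from outside, world axes, zero at the start; "moment": the same for the moment, N m; "gripper_width": finger opening in m; "gripper_force": force on a finger pad.
Only numpy, scipy, OpenCV 4.12 (cv2) and the standard library are available. Lean on these libraries where they do the work, as an engineer would, in place of code of your own. Each camera call takes 0.05 s, during which the arm holds its last target. There are 200 camera calls.

## Working session

There is one attempt and no reset: what is moved stays moved. The work goes in short steps, Python scripts to look and compute and a tool call to move; the robot and the scene stay as the last step left them, time stands still between calls to the robot, and variables do not carry over. Pictures are saved under pics/ and viewed, at most 10 in all, crops included, and the job is handed in when it is done.

Besides the shell and the picture viewer there is one more tool, called after "Call:" as name([rows], argument=value, ...), one row to a line, values as JSON. apply_moves: Moves the arm, as the interface text tells. Shift numbers are shares of 40 mm and turn numbers shares of 0.08 rad, none past 1 either way. Its arguments: {"type":"object","properties":{"steps":{"type":"array","items":{"type":"object","properties":{"x":{"type":"number","minimum":-1,"maximum":1},"y":{"type":"number","minimum":-1,"maximum":1},"z":{"type":"number","minimum":-1,"maximum":1},"yaw":{"type":"number","minimum":-1,"maximum":1},"jaw":{"type":"number"}}}},"grip_force":{"type":"number"}},"required":["steps"]}

```bash
mkdir -p pics
python3 - <<'E'
from plant import ctrl
import cv2,numpy as np
for n in("top","side"):
    im=ctrl.camera(n); cv2.imwrite(f"pics/{n}0.png",im)
    i=ctrl.camera_info(n); print(n,np.round(i["K"],1).tolist(),np.round(i["extrinsics"],4).tolist())
s=ctrl.sense(); print(s["time_s"],s["ee_pos"],np.round(s["ee_rot"],3).tolist())
E
```

```text
top [[506.8, 0.0, 317.0], [0.0, 506.8, 235.9], [0.0, 0.0, 1.0]] [[0.0162, -0.9984, 0.0543, 0.4686], [-0.9999, -0.0163, -0.0014, 0.0024], [0.0023, -0.0543, -0.9985, 1.2598], [0.0, 0.0, 0.0, 1.0]]
side [[469.4, 0.0, 327.9], [0.0, 469.4, 239.3], [0.0, 0.0, 1.0]] [[-0.975, -0.1284, 0.1815, 0.3698], [-0.2223, 0.5526, -0.8033, 0.7935], [0.0029, -0.8235, -0.5673, 0.6582], [0.0, 0.0, 0.0, 1.0]]
0.1 [ 0.27324382 -0.56157689  0.23063476] [[0.899, 0.437, -0.001], [0.437, -0.899, 0.001], [0.0, -0.001, -1.0]]
```

View pics/top0.png

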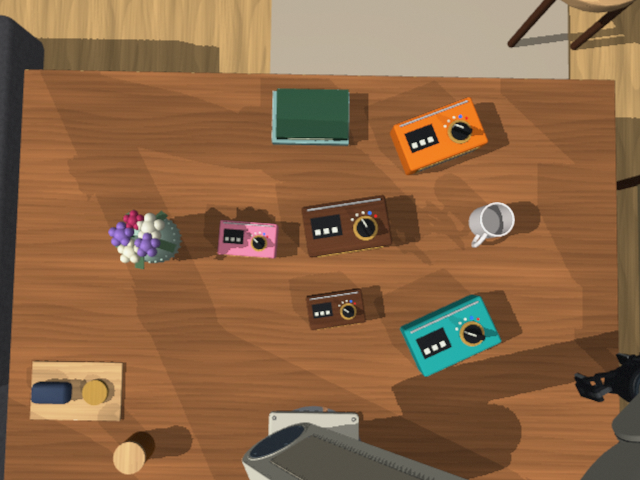

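View pics/side0.png

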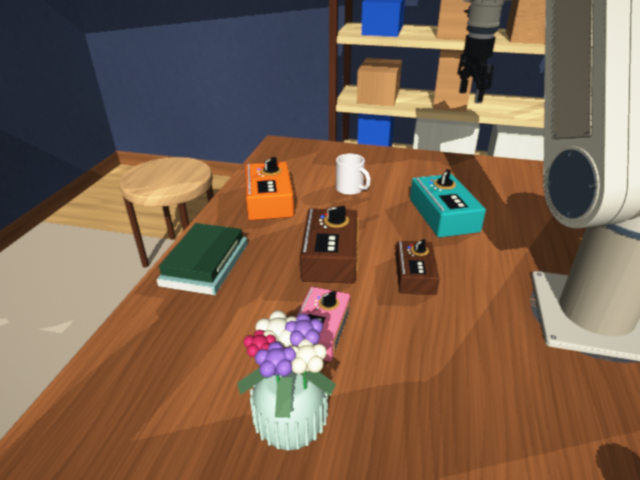

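Radio-like things in the top view are orange (440,135), pink (247,240), turquoise (450,335), small brown (336,309) and large brown (348,226). The large brown one fits: it isn't an excluded colour and it is the larger of the rest. I'll confirm this in a crop.

```bash
cat > h.py <<'E'
from plant import ctrl
import cv2,numpy as np
def ray(n,u,v,z):
    i=ctrl.camera_info(n);K=i["K"];T=np.array(i["extrinsics"])
    d=T[:3,:3]@np.linalg.inv(K)@[u,v,1];o=T[:3,3]
    return o+d*(z-o[2])/d[2]
def proj(n,p):
    i=ctrl.camera_info(n);T=np.linalg.inv(i["extrinsics"]);c=i["K"]@(T[:3,:3]@p+T[:3,3]);return c[:2]/c[2]
E
python3 - <<'E'
from h import *
im=cv2.imread("pics/top0.png");x0,y0=295,190
c=im[y0:y0+70,x0:x0+100]
cv2.imwrite("pics/crop.png",cv2.resize(c,None,fx=8,fy=8,interpolation=cv2.INTER_CUBIC))
b,g,r=[c[...,k].astype(int) for k in range(3)]
for nm,m in dict(blue=(b>r+50)&(b>g+30),red=(r>130)&(g<70)&(b<80),brass=(r>120)&(g>85)&(r-b>55)&(g-b>30),white=(np.minimum(np.minimum(r,g),b)>130)).items():
    n,l,s,ce=cv2.connectedComponentsWithStats(m.astype(np.uint8),connectivity=8)
    for k in range(1,n):
        if s[k,4]>=3: 
            p=ce[k]+[x0,y0]; print(nm,s[k].tolist(),p.round(1),ray("top",*p,.075)[:2].round(4))
E
```

```text
blue [73, 21, 4, 4, 14] [369.3 212.5] [ 0.59   -0.1211]
red [79, 24, 3, 4, 12] [375.  215.5] [ 0.5832 -0.1346]
brass [0, 0, 100, 54, 1221] [329.  199.8] [ 0.6185 -0.0262]
brass [58, 26, 24, 25, 204] [363.2 228.5] [ 0.5521 -0.1072]
brass [0, 55, 100, 15, 922] [351.3 254.1] [ 0.4917 -0.08  ]
white [13, 9, 72, 12, 106] [341.5 204.3] [ 0.6083 -0.0556]
white [67, 21, 3, 3, 8] [362.9 212.1] [ 0.5907 -0.1061]
white [60, 23, 3, 3, 7] [356.3 214. ] [ 0.586  -0.0906]
white [56, 28, 3, 3, 7] [351.7 219. ] [ 0.574  -0.0801]
white [66, 29, 6, 8, 18] [363.9 222.6] [ 0.566  -0.1088]
white [37, 37, 6, 6, 32] [334.3 229.6] [ 0.5484 -0.0397]
white [20, 39, 6, 6, 31] [317.5 231.9] [ 5.425e-01 -3.000e-04]
white [28, 38, 6, 6, 31] [325.9 230.5] [ 0.546  -0.0199]
```

View pics/crop.png

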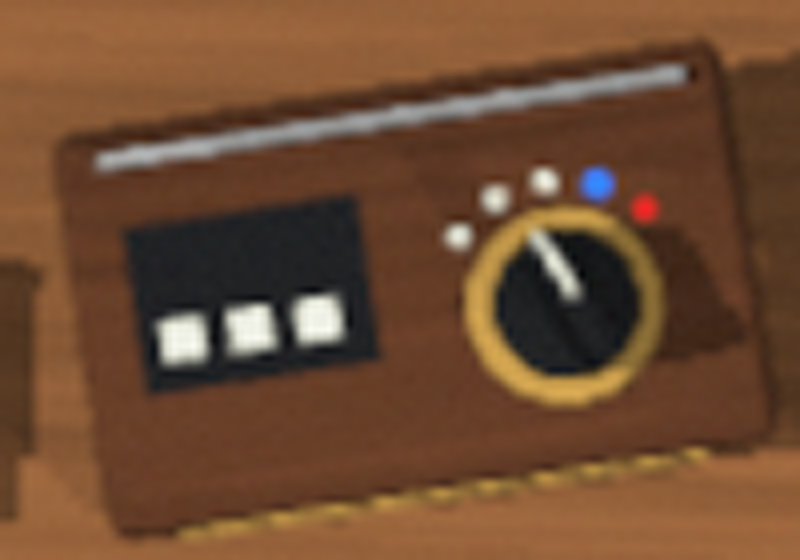

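The crop confirms a dark brown radio, about 210x120 mm. Its selector is centred near (365,228), with white, white, white, blue and red dots. The pointer runs from (367,227) to (362,218). Next I'll fit the axis and angle.

Run:
```python
from h import *
from scipy.optimize import least_squares
px=np.array([[351.7,219],[356.3,214],[362.9,212.1],[369.3,212.5],[375,215.5]])
P=np.array([ray("top",*p,.075)[:2] for p in px])
def mod(q): 
    a=q[2]-.42*np.arange(5); return np.c_[q[0]+.037*np.cos(a),q[1]+.037*np.sin(a)]
s=least_squares(lambda q:(mod(q)-P).ravel(),[.555,-.11,.8]);print(s.x.round(4),(s.fun*1e3).round(1))
print("disc centre",ray("top",365.2,227.8,.078)[:2].round(4))
a=ray("top",366.4,226.8,.1105)[:2];b=ray("top",361.4,218.5,.1105)[:2];d=b-a;th=np.arctan2(d[1],d[0])
print("pointer",a,b,th,"joint",s.x[2]-th)
# joint fit to side view blue/red
print("side proj of axis top", proj("side",np.r_[s.x[:2],.1105]), "blue",proj("side",np.r_[mod(s.x)[3],.075]))
im=cv2.imread("pics/side0.png")[200:235,300:360].astype(int);b,g,r=[im[...,k] for k in range(3)]
v,u=np.where((b>r+50)&(b>g+30));print("side blue",u.mean()+300,v.mean()+200,len(u))
print("vase",ray("top",150,238,.06),"mug",ray("top",492,222,.09))
R=ctrl.sense()["ee_rot"];print("tool y dir",np.arctan2(R[1,1],R[0,1]))
```

```text
[ 0.5544 -0.1113  0.9956] [ 0.5 -0.2 -0.6 -0.5  0.2  0.6  0.1  0.2 -0.1 -0.1]
disc centre [ 0.5537 -0.1116]
pointer [ 0.55364042 -0.11120068] [ 0.5723881  -0.09961345] 0.5535949100060445 joint 0.4419657395616925
side proj of axis top [336.52629039 207.45358548] blue [322.34228864 216.64108423]
side blue 321.875 216.125 8
vase [0.5223726  0.39611547 0.06      ] mug [ 0.57107961 -0.40412995  0.09      ]
tool y dir -1.1180445088383537
```

Call:
apply_moves([
  {"x":0.44,"y":0.7,"z":0,"yaw":0.1,"jaw":40},
  {"x":0.44,"y":0.7,"z":0,"yaw":0.1,"jaw":40},
  {"x":0.44,"y":0.7,"z":0,"yaw":0.1,"jaw":40},
  {"x":0.44,"y":0.7,"z":0,"yaw":0.1,"jaw":40},
  {"x":0.44,"y":0.7,"z":0,"yaw":0.1,"jaw":40},
  {"x":0.44,"y":0.7,"z":0,"yaw":0.1,"jaw":40},
  {"x":0.44,"y":0.7,"z":0,"yaw":0.1,"jaw":40},
  {"x":0.44,"y":0.7,"z":0,"yaw":0.1,"jaw":40},
], grip_force=60)

```text
time_s: 0.77
ee_pos: [0.4146, -0.3364, 0.2311]
ee_rot: [[0.869, 0.494, -0.0], [0.494, -0.869, 0.0], [-0.0, -0.0, -1.0]]
ft_force: [0.4, -0.6, -0.7]
gripper_width: 0.0402
gripper_force: 0.0
```

Call:
apply_moves([
  {"x":0.44,"y":0.7,"z":0,"yaw":0.1,"jaw":40},
  {"x":0.44,"y":0.7,"z":0,"yaw":0.1,"jaw":40},
  {"x":0.44,"y":0.7,"z":0,"yaw":0.1,"jaw":40},
  {"x":0.44,"y":0.7,"z":0,"yaw":0.1,"jaw":40},
  {"x":0.44,"y":0.7,"z":0,"yaw":0.1,"jaw":40},
  {"x":0.44,"y":0.7,"z":0,"yaw":0.1,"jaw":40},
  {"x":0.44,"y":0.7,"z":0,"yaw":0.1,"jaw":40},
  {"jaw":40},
])

```text
schema error: expected keys x, y, z, yaw, jaw
```

Call:
apply_moves([
  {"x":0.5,"y":0.8,"z":0,"yaw":0.1,"jaw":40},
  {"x":0.5,"y":0.8,"z":0,"yaw":0.1,"jaw":40},
  {"x":0.5,"y":0.8,"z":0,"yaw":0.1,"jaw":40},
  {"x":0.5,"y":0.8,"z":0,"yaw":0.1,"jaw":40},
  {"x":0.5,"y":0.8,"z":0,"yaw":0.1,"jaw":40},
  {"x":0.5,"y":0.8,"z":0,"yaw":0.1,"jaw":40},
  {"x":0.48,"y":0.8,"z":0,"yaw":0.1,"jaw":40},
  {"x":0,"y":0,"z":0,"yaw":0,"jaw":40},
])

```text
time_s: 1.43
ee_pos: [0.5562, -0.1091, 0.2312]
ee_rot: [[0.838, 0.546, 0.001], [0.546, -0.838, 0.001], [0.002, -0.0, -1.0]]
ft_force: [-0.5, -0.5, 1.0]
gripper_width: 0.0405
gripper_force: 0.0
```

Call:
apply_moves([
  {"x":-0.05,"y":-0.06,"z":-0.7,"yaw":0,"jaw":40},
  {"x":0,"y":0,"z":-0.7,"yaw":0,"jaw":40},
  {"x":0,"y":0,"z":-0.7,"yaw":0,"jaw":40},
  {"x":0,"y":0,"z":-0.6,"yaw":0,"jaw":40},
  {"x":0,"y":0,"z":0,"yaw":0,"jaw":40},
  {"x":0,"y":0,"z":0,"yaw":0,"jaw":40},
])

```text
time_s: 1.93
ee_pos: [0.5503, -0.1163, 0.1223]
ee_rot: [[0.84, 0.542, -0.003], [0.542, -0.84, 0.001], [-0.002, -0.002, -1.0]]
ft_force: [-0.1, -0.5, 0.1]
gripper_width: 0.0401
gripper_force: 0.0
```

Run:
```python
from h import *
im=ctrl.camera("side")[150:250,270:400];cv2.imwrite("pics/s1.png",cv2.resize(im,None,fx=5,fy=5,interpolation=cv2.INTER_CUBIC))
s=ctrl.sense();print(s["ee_pos"],s["joint_pos"].round(2) if hasattr(s["joint_pos"],"round") else s["joint_pos"],s["time_s"],s["ft_force"],s["moment"])
```

```text
[ 0.55156428 -0.11657242  0.12369381] [-0.23  0.48  1.84 -0.    0.82  0.77] 1.9833 [ 0.0999325  -0.79990288  0.46527928] [ 0.00138644 -0.0212445   0.02325258]
```

View pics/s1.png

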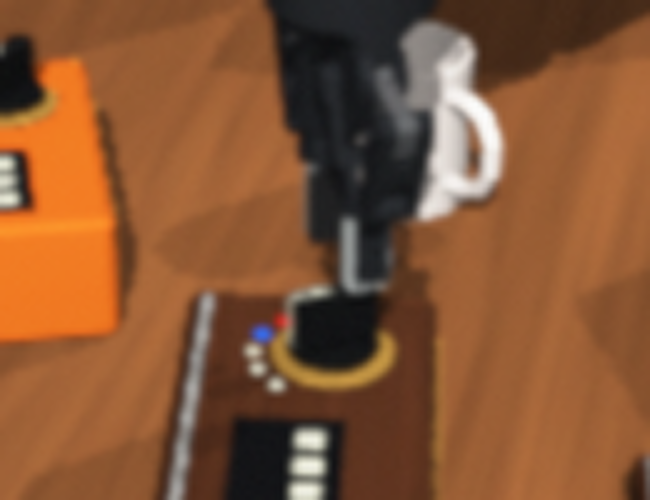

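The picture shows the open fingers above the black bar, centred at about (338,318) in the crop, and clear of the mug. The pose has settled about 5 mm off the axis, so I'll correct that and then descend.

Call:
apply_moves([
  {"x":0.07,"y":0.12,"z":0,"yaw":0,"jaw":40},
  {"x":0,"y":0,"z":-0.28,"yaw":0,"jaw":40},
  {"x":0,"y":0,"z":-0.28,"yaw":0,"jaw":40},
  {"x":0,"y":0,"z":-0.28,"yaw":0,"jaw":40},
  {"x":0,"y":0,"z":0,"yaw":0,"jaw":40},
  {"x":0,"y":0,"z":0,"yaw":0,"jaw":40},
  {"x":0,"y":0,"z":0,"yaw":0,"jaw":40},
  {"x":0,"y":0,"z":0,"yaw":0,"jaw":40},
])

```text
time_s: 2.65
ee_pos: [0.5545, -0.1117, 0.0899]
ee_rot: [[0.84, 0.542, 0.0], [0.542, -0.84, -0.0], [0.0, 0.0, -1.0]]
ft_force: [-0.6, 0.2, -1.1]
gripper_width: 0.0398
gripper_force: 0.0
```

Now I'll close on the knob.

Call:
apply_moves([
  {"x":0,"y":0,"z":0,"yaw":0,"jaw":25},
  {"x":0,"y":0,"z":0,"yaw":0,"jaw":18},
  {"x":0,"y":0,"z":0,"yaw":0,"jaw":14},
  {"x":0,"y":0,"z":0,"yaw":0,"jaw":8},
  {"x":0,"y":0,"z":0,"yaw":0,"jaw":5},
  {"x":0,"y":0,"z":0,"yaw":0,"jaw":5},
  {"x":0,"y":0,"z":0,"yaw":0,"jaw":5},
  {"x":0,"y":0,"z":0,"yaw":0,"jaw":5},
], grip_force=60)

```text
time_s: 3.32
ee_pos: [0.5553, -0.1128, 0.0904]
ee_rot: [[0.84, 0.542, 0.002], [0.542, -0.84, -0.002], [0.001, 0.003, -1.0]]
ft_force: [2.1, -6.2, 1.8]
gripper_width: 0.0107
gripper_force: 61.6
```

Call:
apply_moves([
  {"x":0.03,"y":-0.04,"z":0,"yaw":0.5,"jaw":5},
  {"x":0,"y":0,"z":0,"yaw":0.7,"jaw":5},
  {"x":0,"y":0,"z":0,"yaw":0.7,"jaw":5},
  {"x":0,"y":0,"z":0,"yaw":0.7,"jaw":5},
  {"x":0,"y":0,"z":0,"yaw":0.7,"jaw":5},
  {"x":0,"y":0,"z":0,"yaw":0.7,"jaw":5},
  {"x":0,"y":0,"z":0,"yaw":0.7,"jaw":5},
  {"x":0,"y":0,"z":0,"yaw":0.4,"jaw":5},
])

```text
time_s: 3.98
ee_pos: [0.5554, -0.113, 0.0904]
ee_rot: [[0.554, 0.833, -0.0], [0.833, -0.554, 0.0], [0.0, -0.0, -1.0]]
ft_force: [-1.6, 0.3, 7.6]
gripper_width: 0.0106
gripper_force: 62.5
```

Call:
apply_moves([
  {"x":0,"y":0,"z":0,"yaw":0.2,"jaw":5},
  {"x":0,"y":0,"z":0,"yaw":0,"jaw":5},
  {"x":0,"y":0,"z":0,"yaw":0,"jaw":5},
  {"x":0,"y":0,"z":0,"yaw":0,"jaw":5},
])

```text
time_s: 4.32
ee_pos: [0.5554, -0.113, 0.0904]
ee_rot: [[0.543, 0.84, -0.0], [0.84, -0.543, 0.0], [0.0, -0.0, -1.0]]
ft_force: [-1.1, 0.9, 6.6]
gripper_width: 0.0103
gripper_force: 62.3
```

```bash
cat > st.py <<'E'
from h import *
s=ctrl.sense();R=np.array(s["ee_rot"]);print(s["time_s"],np.round(s["ee_pos"],4),"yaw",np.arctan2(R[1,1],R[0,1]).round(3),np.round(s["ft_force"],1),np.round(s["moment"],2),s["gripper_width"],s["gripper_force"],np.round(s["joint_pos"],2))
E
python3 st.py
```

```text
4.3167 [ 0.5554 -0.113   0.0904] yaw -0.574 [-1.1  0.9  6.6] [0.36 0.4  0.1 ] 0.010274837883735677 62.307361364364624 [-0.22  0.54  1.84  0.    0.76  0.35]
```

Call:
apply_moves([
  {"x":0,"y":0,"z":0,"yaw":0.4,"jaw":5},
  {"x":0,"y":0,"z":0,"yaw":0.2,"jaw":5},
  {"x":0,"y":0,"z":0,"yaw":0,"jaw":5},
  {"x":0,"y":0,"z":0,"yaw":0,"jaw":5},
])

```text
time_s: 4.65
ee_pos: [0.5553, -0.113, 0.0904]
ee_rot: [[0.504, 0.864, 0.0], [0.864, -0.504, 0.001], [0.001, -0.0, -1.0]]
ft_force: [-2.4, 1.1, 5.9]
gripper_width: 0.0107
gripper_force: 63.4
```

```bash
python3 st.py
python3 - <<'E'
from h import *
im=ctrl.camera("side")[170:245,280:390];cv2.imwrite("pics/s2.png",cv2.resize(im,None,fx=6,fy=6,interpolation=cv2.INTER_CUBIC))
E
```

```text
4.65 [ 0.5553 -0.113   0.0904] yaw -0.529 [-2.4  1.1  5.9] [ 0.17  0.4  -0.91] 0.010697604635154996 63.40246796607971 [-0.22  0.54  1.84  0.    0.76  0.31]
```

View pics/s2.png

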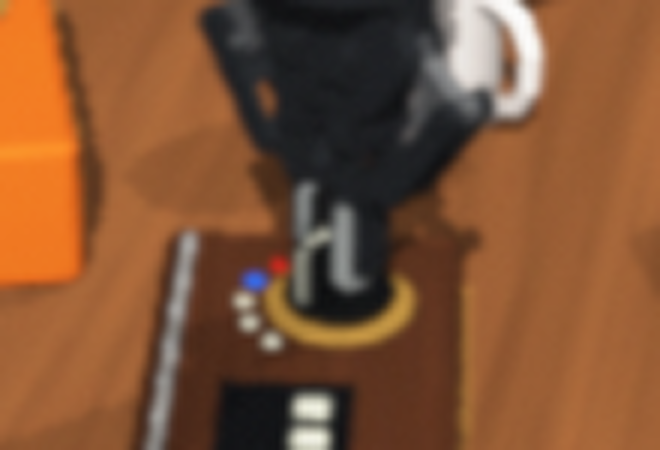

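The side view shows the gripped bar with its pointer end facing the first dot, at (270,342) in the crop. The −0.9 N m moment shows the end stop has been reached, and zero is at tool yaw ≈ −0.574. The third stop should therefore be at yaw ≈ −1.834.

Call:
apply_moves([
  {"x":0,"y":0,"z":0,"yaw":-0.7,"jaw":5},
  {"x":0,"y":0,"z":0,"yaw":-0.7,"jaw":5},
  {"x":0,"y":0,"z":0,"yaw":-0.7,"jaw":5},
  {"x":0,"y":0,"z":0,"yaw":-0.7,"jaw":5},
  {"x":0,"y":0,"z":0,"yaw":-0.7,"jaw":5},
  {"x":0,"y":0,"z":0,"yaw":-0.7,"jaw":5},
  {"x":0,"y":0,"z":0,"yaw":-0.7,"jaw":5},
  {"x":0,"y":0,"z":0,"yaw":-0.7,"jaw":5},
], grip_force=75)

```text
time_s: 5.37
ee_pos: [0.5554, -0.113, 0.0904]
ee_rot: [[0.829, 0.559, 0.0], [0.559, -0.829, 0.0], [0.0, -0.0, -1.0]]
ft_force: [-1.7, 1.1, 4.7]
gripper_width: 0.0104
gripper_force: 76.2
```

Call:
apply_moves([
  {"x":0,"y":0,"z":0,"yaw":-0.7,"jaw":5},
  {"x":0,"y":0,"z":0,"yaw":-0.7,"jaw":5},
  {"x":0,"y":0,"z":0,"yaw":-0.7,"jaw":5},
  {"x":0,"y":0,"z":0,"yaw":-0.7,"jaw":5},
  {"x":0,"y":0,"z":0,"yaw":-0.7,"jaw":5},
  {"x":0,"y":0,"z":0,"yaw":-0.4,"jaw":5},
  {"x":0,"y":0,"z":0,"yaw":0,"jaw":5},
  {"x":0,"y":0,"z":0,"yaw":0,"jaw":5},
])

```text
time_s: 6.03
ee_pos: [0.5554, -0.113, 0.0904]
ee_rot: [[0.96, 0.28, 0.0], [0.28, -0.96, 0.0], [0.0, -0.0, -1.0]]
ft_force: [-3.1, 0.9, 8.2]
gripper_width: 0.0105
gripper_force: 76.7
```

```bash
python3 st.py
```

```text
6.0333 [ 0.5554 -0.113   0.0904] yaw -1.287 [-3.1  0.9  8.2] [ 0.16  0.38 -0.08] 0.010460765335068964 76.69020652770996 [-0.22  0.54  1.84  0.    0.76  1.06]
```

Call:
apply_moves([
  {"x":0,"y":0,"z":0,"yaw":-0.7,"jaw":5},
  {"x":0,"y":0,"z":0,"yaw":-0.7,"jaw":5},
  {"x":0,"y":0,"z":0,"yaw":-0.7,"jaw":5},
  {"x":0,"y":0,"z":0,"yaw":-0.7,"jaw":5},
  {"x":0,"y":0,"z":0,"yaw":-0.7,"jaw":5},
  {"x":0,"y":0,"z":0,"yaw":-0.7,"jaw":5},
  {"x":0,"y":0,"z":0,"yaw":-0.7,"jaw":5},
  {"x":0,"y":0,"z":0,"yaw":-0.7,"jaw":5},
])

```text
time_s: 6.7
ee_pos: [0.5555, -0.1129, 0.0904]
ee_rot: [[0.986, -0.165, 0.0], [-0.165, -0.986, 0.0], [0.0, -0.0, -1.0]]
ft_force: [-1.6, 1.7, 6.6]
gripper_width: 0.0103
gripper_force: 76.6
```

Call:
apply_moves([
  {"x":0,"y":0,"z":0,"yaw":-0.6,"jaw":5},
  {"x":0,"y":0,"z":0,"yaw":-0.4,"jaw":5},
  {"x":0,"y":0,"z":0,"yaw":-0.3,"jaw":5},
  {"x":0,"y":0,"z":0,"yaw":0,"jaw":5},
  {"x":0,"y":0,"z":0,"yaw":0,"jaw":5},
  {"x":0,"y":0,"z":0,"yaw":0,"jaw":5},
])

```text
time_s: 7.2
ee_pos: [0.5555, -0.1129, 0.0905]
ee_rot: [[0.965, -0.264, 0.0], [-0.264, -0.965, 0.0], [0.0, -0.0, -1.0]]
ft_force: [-2.3, 2.6, 5.6]
gripper_width: 0.0102
gripper_force: 76.3
```

```bash
python3 st.py
python3 - <<'E'
from h import *
im=ctrl.camera("side")[170:245,280:390];cv2.imwrite("pics/s3.png",cv2.resize(im,None,fx=6,fy=6,interpolation=cv2.INTER_CUBIC))
E
```

```text
7.2 [ 0.5555 -0.1129  0.0905] yaw -1.838 [-2.3  2.6  5.6] [0.12 0.27 0.18] 0.010198611785854973 76.32040858268738 [-0.22  0.54  1.84  0.    0.76  1.62]
```

View pics/s3.png

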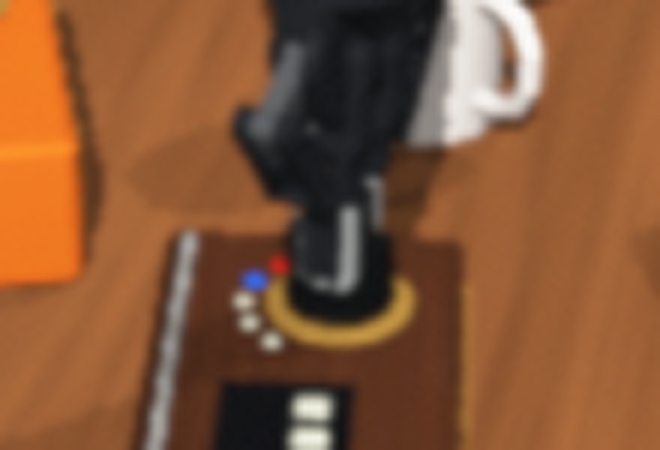

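The fingers still grip the knob, with the bar's pointer end hidden towards the blue dot at (255,281) in the crop. The 0.18 N m moment equals the return spring alone, so the knob is centred in the third stop.

```bash
python3 -c "
from plant import ctrl
print(ctrl.finish_job())"
```

```text
the job is handed in; nothing more can be done
None
```

I turned the knob back to its off end stop, then clockwise to the third stop (blue dot), and handed the job in still gripping it at about 1.26 rad; the hand-in gave no verdict.

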